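Clip the toothbrush into its lever-arch holder

TASK

Put the toothbrush away in the lever-clip holder on the glass shelf: lift the holder's lever arch until both rings spring fully open, lay the brush's handle down centred in the two saddles, bristles up and with its head at the end away from the lever, and let go of it. Then press the lever all the way down so that the rings close over the handle. Leave the other things on the shelf where they are.

Things in the scene. Friction and masses are not known exactly. Their poses are not given: they have to be found in the camera images.
- clip: The holder, screwed down on the frosted glass shelf (shelf top 50 mm above the work surface): chrome base plate 80 x 230 x 10 mm (10 mm high) carrying two pale plastic saddles in a row along its y and, beyond them towards -y, a lever arch. Origin on the shelf top, below clip_saddle. z is up.
- clip_saddle (a point): Midway between the two saddles at their floors' height, 40 mm above the shelf; axes as clip. The brush must lie along y; +y points away from the lever. Saddles (8 mm thick) stand at y = -50 and +50 mm: troughs about 18 mm wide at the floor, cheeks 14 mm high flaring to 30 mm at the mouth. Between the saddles all is free down to the base plate, 30 mm below this point.
- ring_hinge (a point): Hinge of the ring (6 mm chrome bar) of the saddle farther from the lever: x = +23, y = +50, z = -3 mm from clip_saddle. The other saddle has the same ring at y = -50. Closed, a ring arches over its trough to 30 mm above clip_saddle; open, it stands on the +x side (x from 20 to 60 mm), up to 45 mm above clip_saddle. Both rings are geared to the lever.
- lever_pivot (a point): Middle of the lever's hinge axis, which lies along the holder's y; axes as clip. Fixed to the holder, 55 mm above the shelf, at x = +30, y = -120 mm from clip_saddle. Two upright ears, 78 mm apart, tops 62 mm above the shelf, carry the hinge.
- lever_bar (a point): Middle of the lever's cross-bar: round, 10 mm thick, 70 mm long along y. The lever is a U: two 7 mm arms (57 mm free between them) join hinge and bar, 90 mm from the hinge axis. Closed, it reaches from the hinge to -x, sloping up 0.175 rad, the bar about 71 mm above the shelf with free space below; open, it slopes up 1.225 rad. Moves with the lever.
- lever (a joint): Lever angle in rad: 0 fully down (rings closed, as at the start), 1.05 fully up (rings fully open); the bar rises and swings to +x as it grows. An over-centre spring holds it at either end: about 4 N at the bar, across the arms, moves it off either end; past the middle (0.525) it flies to the other end by itself.
- brush_handle (a point): Centre of the toothbrush's chunky orange handle, half-way up: the handle is a bar 140 mm long (x), 16 mm wide (y), 15 mm high (z). x points to the head. Loose, lying bristles up on the shelf, about 35 g, balancing some 15 mm headward of this point. A thin neck (7 mm wide) and the head follow beyond the handle.
- brush_head (a point): Centre of the toothbrush's head plate (30 x 12 x 5 mm, bristles on top 10 mm tall), 113 mm along the brush's x from brush_handle, and 1 mm higher.
- soak_cup_mid (a point): Denture soaking cup with grey twist-lock lid, 84 mm across, 85 mm high; this point half-way up. Bystander.
- pill_pot_mid (a point): White ceramic egg-shaped pill pot, 60 mm across, 67 mm high; this point half-way up. Bystander.
- compact_mid (a point): Shut round compact mirror, 70 mm across, 14 mm high; this point half-way up. Bystander.
- denture_brush_mid (a point): Round dark silicone denture brush with a stub grip, 52 mm across, 38 mm high; this point about half-way up. Bystander.
Things that resemble listed ones, but are neither listed nor needed, are in the scene too. What is meant by the part that bears brush_handle is not pink, and is the smaller of those in its own colour.

How it is judged:
By the outcome, as a careful person would: the job done as asked, in the order asked, and still so for the second after the job is handed in, with the robot touching nothing.
It also fails if it takes over 64 s, if anything falls off the work surface, if the arm or the gripper's body presses on something with over 40 N, if the wrist force passes 120 N, or if a joint passes its speed limit or range.

ROBOT

A 6-joint arm with a two-finger parallel gripper is mounted at the origin on the work surface. World frame = base frame: x ahead of the robot, y to its left, z up, the work surface at z = 0. Lengths are in m, angles in degrees, forces in N, time in s.
With the tool pointing down it reaches from about 0.375 to 0.9 m from the base axis. Payload 3.1 kg.
Tool frame: the origin (TCP) lies at the very end of the fingers, on their centre line; the grasp point (between the pads) lies 19 mm behind it; z points along the fingers, y is the line along which they close (so a half turn about z gives the same grasp; the last joint's range is limited). The gripper opens to 85 mm and grips with 20 to 120 N. Pads are 22 mm wide; open, the fingers measure 114 mm over their backs; the gripper's body (76 mm by 85 mm) begins 54 mm behind the grasp point. The pads swing forward as they close: fully open they stand 13 mm farther back than shut.
Start: joints at [63.226, 30.224, 82.088, -0, 67.689, -10.227], TCP at [0.178, 0.599, 0.231] pointing down, gripper open.
Joint ranges: [-176.69, 176.69], [-43.24, 126.21], [12.49, 139.97], [-82, 262], [0, 151.66], [-163.58, 163.58]. Speed limits (degrees/s): [159.86, 159.86, 180, 180, 180, 180].

INTERFACE

Orientations are given as [roll, pitch, yaw] about the fixed x, y, z axes, in that order (R = Rz(yaw) Ry(pitch) Rx(roll)).
In Python, from workcell import * gives the robot as it stands.
- The arm moves only by the tool drive_tool, never from a script. Its argument "commands" is a list of rows, each an object with "delta_pos": the shift along the tool's x, y, z in m, a list of three; "rotation": the turn, a rotation vector about the tool's x, y, z in rad, a list of three. In form: [{"delta_pos": [x, y, z], "rotation": [wx, wy, wz]}, ...]. A call has 1 to 8 rows; each row shifts and turns the commanded pose from where the row before left it, along the tool's axes as they then stand; what a row does not reach is not made up. A row lasts 1/10 s, in which the tool goes at most 50 mm and 8.59 degrees, less where a joint would pass 70% of its speed; a pose out of reach is approached as far as the arm can. A call is refused whole if a number of a shift passes 0.05 or a number of a turn 0.15, either way. A call with a gripper value outside its range is refused whole. "jaw" is the gripper's target within -1 to 1 (shut at 1, half-way at 0, fully open at -1), set as the call begins (left out, the last holds). The fingers move at their own pace and stop on an object; "squeeze" is the grip in N (left out, the last holds). Time passes only in rows, so rows that do not move let the fingers close. It gives the time, the measured TCP pose, the force, the opening and the grip force at its end, in the units of the state.
- get_state(): the state, without advancing time (a new reading comes with each control period).
- get_image(name): name is "side" or "top" or "wrist"; returns a dict with "image" (384x512x3 uint8, red, green, blue), "vfov" (degrees; the focal length in pixels is half the picture's height over the tangent of half this angle, whatever the lens; pixels are square), "cx", "cy" (the principal point, pixels), "k1" (the pictures are not rectified: a ray, as slopes to the right and down, at radius r is drawn at 1 + k1 r^2 times it, then the intrinsics apply), "R" (3x3) and "t" (3): a world point X has camera coordinates R X + t. Camera axes: x right, y down, z forward; pixel columns grow to the right and rows downward; lengths in m; the calibration is good to about 2 mm. A picture is of the moment at which its call begins. There is no depth.
- hand_in(): hands the job in; it is judged then, once.
The state is a dict: "time_s": time; "joint_positions": joint angles; "qd": joint speeds; "tau": joint torques, N m; "ee_pos": TCP position; "ee_rot": TCP orientation; "force": force on the tool from outside, world axes, zero at the start; "wrist_torque": the same for the moment, N m; "grip_width": opening from 0.0 (shut) to 1.0 (fully open); "grasp_force": force on a finger pad.
Only numpy, scipy, OpenCV 4.12 (cv2) and the standard library are available. Lean on these libraries where they do the work, as an engineer would, in place of code of your own. Each camera call takes 0.05 s, during which the arm holds its last target. There are 200 camera calls.

## Working session

There is one attempt and no reset: what is moved stays moved. The work goes in short steps, Python scripts to look and compute and a tool call to move; the robot and the scene stay as the last step left them, time stands still between calls to the robot, and variables do not carry over. Pictures are saved under pics/ and viewed, at most 10 in all, crops included, and the job is handed in when it is done.

Besides the shell and the picture viewer there is one more tool, called after "Request:" by a JSON object that holds its "name" and its "arguments", one argument or row to a line. drive_tool: Moves the arm, as the interface text tells. Its arguments: {"type":"object","properties":{"commands":{"type":"array"},"jaw":{"type":"number"},"squeeze":{"type":"number"}},"required":["commands"]}

```bash
mkdir -p pics
cat > h.py <<'E'
from workcell import *
import numpy as np, cv2
def K(d):
    f=d["image"].shape[0]/2/np.tan(np.radians(d["vfov"])/2); return f,d["cx"],d["cy"],d["k1"]
def ray(d,u,v):
    f,cx,cy,k=K(d); p=np.array([(u-cx)/f,(v-cy)/f]); q=p.copy()
    for _ in range(20): q=p/(1+k*(q@q))
    R=np.array(d["R"]);t=np.array(d["t"]); return -R.T@t, R.T@np.array([q[0],q[1],1])
def onplane(d,u,v,z):
    o,r=ray(d,u,v); return o+r*(z-o[2])/r[2]
def proj(d,X):
    f,cx,cy,k=K(d); c=np.array(d["R"])@np.array(X)+np.array(d["t"]); s=c[:2]/c[2]; s=s*(1+k*(s@s)); return s*f+[cx,cy]
def tri(d1,p1,d2,p2):
    o1,r1=ray(d1,*p1);o2,r2=ray(d2,*p2); A=np.stack([r1,-r2],1); s=np.linalg.lstsq(A,o2-o1,rcond=None)[0]
    a=o1+r1*s[0];b=o2+r2*s[1]; return (a+b)/2,np.linalg.norm(a-b)
def shot(name,fn,box=None,sc=1.5):
    d=get_image(name); im=d["image"][:,:,::-1]
    if box: im=im[box[1]:box[3],box[0]:box[2]]
    cv2.imwrite("pics/"+fn,cv2.resize(im,None,fx=sc,fy=sc,interpolation=cv2.INTER_CUBIC)); return d
E
python3 - <<'E'
from h import *
import pickle
ds={}
for n in("top","side"):
    ds[n]=shot(n,n+"0.png")
    d=ds[n];print(n,K(d),-np.array(d["R"]).T@d["t"])
pickle.dump(ds,open("ds.pkl","wb"))
print(get_state())
E
```

```text
top (np.float64(370.5204482576433), 254.67638964326395, 192.27396791621996, 0.029659476496323722) [ 0.37306658 -0.09203717  1.23844034]
side (np.float64(355.1089640530311), 254.02660447924092, 197.1878339945855, -0.0373561883190596) [-0.02633358 -1.14449966  0.87042651]
{'time_s': 0.1, 'joint_positions': array([ 6.32264637e+01,  3.02742939e+01,  8.21520902e+01, -5.39463161e-04,
        6.76895407e+01, -1.02288057e+01]), 'qd': array([-0.06897456, -0.09942522, -0.16095291,  0.04526506, -0.11590223,
        0.07307434]), 'tau': array([-1.05690528e-03, -4.43305671e+01, -1.78585303e+01, -3.08379358e-04,
        3.89046516e-03, -1.27917542e-05]), 'ee_pos': array([0.17765961, 0.59851644, 0.23040756]), 'ee_rot': array([-1.79885829e+02, -2.00951220e-02,  1.63455455e+02]), 'force': array([-0.17432611,  0.19775032,  1.2481129 ]), 'wrist_torque': array([0.0561408 , 0.00011926, 0.01595739]), 'grasp_force': 0.0, 'grip_width': 0.9969799887347822}
```

View pics/top0.png

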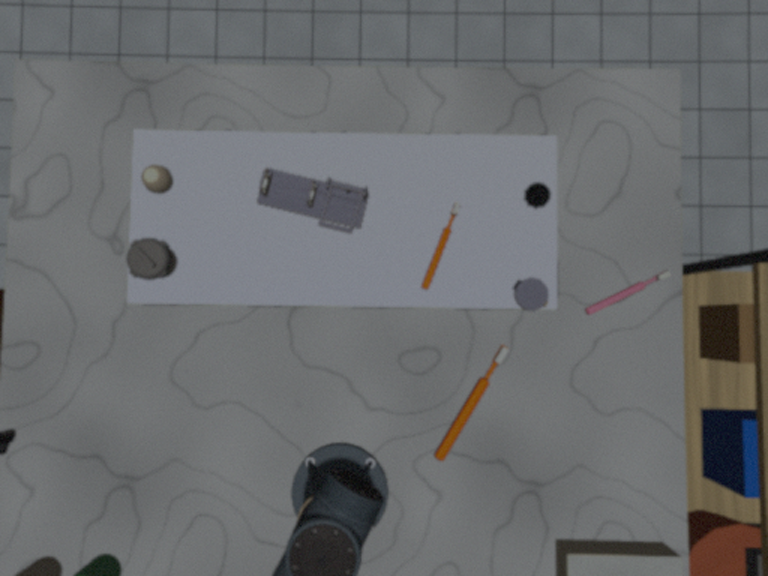

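View pics/side0.png

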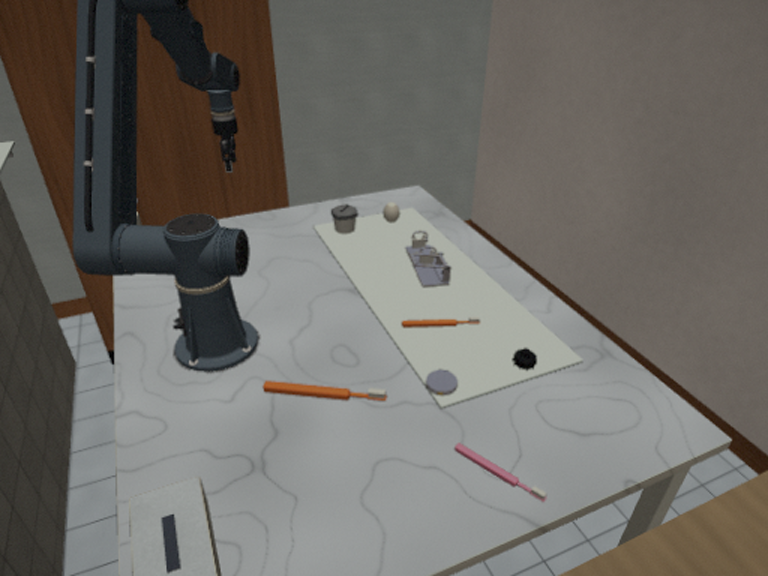

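The smaller orange brush is the one on the shelf: in the top view its handle runs from (426,287) to (447,230) and its head is at (456,208), scaled 1.5x. The holder's rings are at (265,183) and (313,193), with the lever to their right near (345,205).

Run:
```python
from h import *
import pickle
ds=pickle.load(open("ds.pkl","rb"));d=ds["top"]
hsv=cv2.cvtColor(d["image"],cv2.COLOR_RGB2HSV)
m=((hsv[...,0]<20)&(hsv[...,1]>150)&(hsv[...,2]>110)).astype(np.uint8)
n,l,s,c=cv2.connectedComponentsWithStats(m)
for i in range(1,n):
    if s[i,4]>60 and s[i,0]<340 and s[i,1]<300:
        pts=np.argwhere(l==i)[:,::-1].astype(np.float32); r=cv2.minAreaRect(pts); print(s[i],c[i],r, onplane(d,*c[i],0.0575+0.005))
        b=cv2.boxPoints(r);print([onplane(d,*p,0.06).round(4) for p in b])
for p in [(265,183),(313,193)]: print(onplane(d,p[0]/1.5,p[1]/1.5,0.05+.07))
for n,p,z in [("cup",(150,258),.135),("egg",(157,179),.117),("compact",(531,293),.064),("dbrush",(537,195),.088),("head",(456,208),.06)]: print(n,onplane(d,p[0]/1.5,p[1]/1.5,z))
w=shot("wrist","w0.png",sc=1);st=get_state()
R=np.array(w["R"]);print("cam",-R.T@w["t"],R,w["vfov"])
```

```text
[282 152  18  40 136] [290.43382353 171.60294118] ((290.5, 171.5), (3.156820774078369, 41.78145217895508), 21.801406860351562) [ 0.50837496 -0.19937265  0.0625    ]
[array([ 0.4483, -0.1711,  0.06  ]), array([ 0.5736, -0.2192,  0.06  ]), array([ 0.5699, -0.2286,  0.06  ]), array([ 0.4448, -0.1805,  0.06  ])]
[291 242  40  65 370] [308.76216216 277.11081081] ((310.9264831542969, 273.4559020996094), (5.830951690673828, 73.57289123535156), 30.963756561279297) [ 0.17738687 -0.25995619  0.0625    ]
[array([ 0.0947, -0.2007,  0.06  ]), array([ 0.2923, -0.3181,  0.06  ]), array([ 0.2832, -0.3339,  0.06  ]), array([ 0.0858, -0.2164,  0.06  ])]
[0.64836296 0.15473676 0.12      ]
[0.62945969 0.05671003 0.12      ]
cup [0.48972348 0.37527479 0.135     ]
egg [0.65328036 0.37471711 0.117     ]
compact [ 0.43577084 -0.40081998  0.064     ]
dbrush [ 0.63926618 -0.40656808  0.088     ]
head [ 0.61542732 -0.24189412  0.06      ]
cam [0.09897437 0.6227105  0.37326776] [[ 0.28534106  0.95842532 -0.00117975]
 [ 0.90951234 -0.27039014  0.31571581]
 [ 0.30227103 -0.09115968 -0.94885306]] 60.443773586145745
```

Request:
{"name": "drive_tool", "arguments": {
  "commands": [
    {"delta_pos":[-0.035,-0.025,-0.006],"rotation":[0,0,0]},
    {"delta_pos":[-0.035,-0.025,-0.006],"rotation":[0,0,0]},
    {"delta_pos":[-0.035,-0.025,-0.006],"rotation":[0,0,0]},
    {"delta_pos":[-0.035,-0.025,-0.006],"rotation":[0,0,0]},
    {"delta_pos":[-0.035,-0.025,-0.006],"rotation":[0,0,0]},
    {"delta_pos":[-0.035,-0.025,-0.006],"rotation":[0,0,0]},
    {"delta_pos":[-0.035,-0.025,-0.006],"rotation":[0,0,0]},
    {"delta_pos":[-0.035,-0.025,-0.006],"rotation":[0,0,0]}
  ],
  "jaw": -0.2,
  "squeeze": 30
}}

```text
time_s: 0.95
ee_pos: [0.39, 0.3261, 0.2794]
ee_rot: [-180.0, -0.0, 163.5]
force: [0.6, -0.2, 0.3]
grip_width: 0.601
grasp_force: 0.0
```

Request:
{"name": "drive_tool", "arguments": {
  "commands": [
    {"delta_pos":[-0.035,-0.025,-0.006],"rotation":[0,0,0]},
    {"delta_pos":[-0.035,-0.025,-0.006],"rotation":[0,0,0]},
    {"delta_pos":[-0.035,-0.025,-0.006],"rotation":[0,0,0]},
    {"delta_pos":[-0.035,-0.025,-0.006],"rotation":[0,0,0]},
    {"delta_pos":[-0.035,-0.025,-0.006],"rotation":[0,0,0]},
    {"delta_pos":[-0.035,-0.025,-0.006],"rotation":[0,0,0]},
    {"delta_pos":[-0.035,-0.025,-0.006],"rotation":[0,0,0]},
    {"delta_pos":[-0.035,-0.025,-0.006],"rotation":[0,0,0]}
  ]
}}

```text
time_s: 1.75
ee_pos: [0.6014, 0.0546, 0.3272]
ee_rot: [180.0, -0.0, 163.4]
force: [2.1, -0.2, -0.2]
grip_width: 0.601
grasp_force: 0.0
```

Request:
{"name": "drive_tool", "arguments": {
  "commands": [
    {"delta_pos":[0,0,0],"rotation":[0,0,0.148]},
    {"delta_pos":[0,0,0],"rotation":[0,0,0.148]},
    {"delta_pos":[0,0,0],"rotation":[0,0,0.148]},
    {"delta_pos":[0,0,0],"rotation":[0,0,0.148]},
    {"delta_pos":[0,0,0],"rotation":[0,0,0.148]},
    {"delta_pos":[0,0,0],"rotation":[0,0,0.148]},
    {"delta_pos":[0,0,0],"rotation":[0,0,0.148]},
    {"delta_pos":[0,0,0],"rotation":[0,0,0.148]}
  ]
}}

```text
time_s: 2.55
ee_pos: [0.6005, 0.0562, 0.3268]
ee_rot: [-179.9, -0.0, 95.3]
force: [-0.0, -0.3, 0.0]
grip_width: 0.6
grasp_force: 0.0
```

Request:
{"name": "drive_tool", "arguments": {
  "commands": [
    {"delta_pos":[0,0,0],"rotation":[0,0,0.148]},
    {"delta_pos":[0,0,0],"rotation":[0,0,0.148]},
    {"delta_pos":[0,0,0],"rotation":[0,0,0]}
  ]
}}

```text
time_s: 2.85
ee_pos: [0.6006, 0.0562, 0.3269]
ee_rot: [-179.9, 0.0, 78.7]
force: [0.7, -0.3, 0.3]
grip_width: 0.601
grasp_force: 0.0
```

Run:
```python
from h import *
import pickle
w=shot("wrist","w1.png",sc=1.5);pickle.dump(w,open("w1.pkl","wb"));print(-np.array(w["R"]).T@w["t"]);s=get_state();print(s["time_s"],s["ee_pos"],s["ee_rot"],s["joint_positions"],s["grip_width"],s["force"])
```

```text
[0.61592684 0.13676764 0.46970451]
2.9 [0.60062255 0.05621429 0.32696067] [-1.79956834e+02  4.97036342e-03  7.88255767e+01] [-5.25589899e+00  2.32882432e+01  7.83279333e+01 -5.03096053e-04
  7.84272717e+01  5.91862732e+00] 0.6006508674055776 [ 0.13663642 -0.37096362  0.1079676 ]
```

View pics/w1.png

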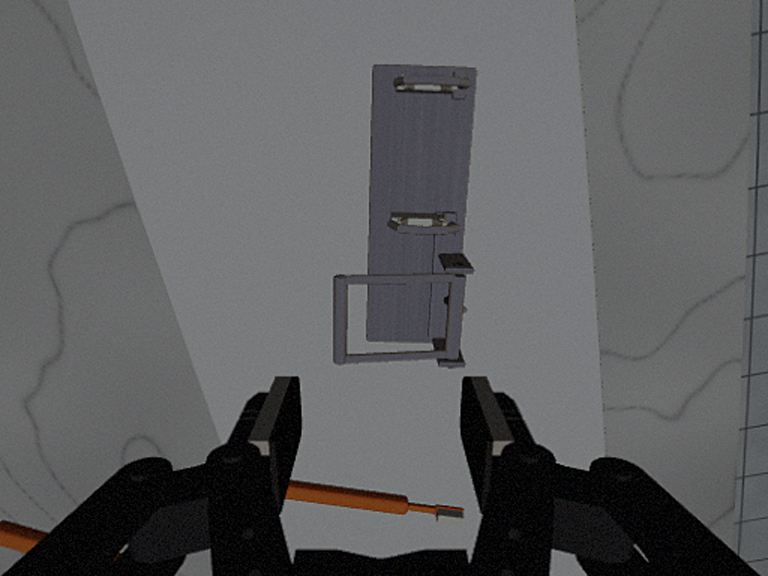

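The wrist view shows the plate's left edge from (373,66) to (366,340), the cross-bar from (340,277) to (340,362), and the hinge near (456,275) to (452,360). The rings are around (430,85) and (424,222).

Run:
```python
from h import *
import pickle
w=pickle.load(open("w1.pkl","rb"))
P=lambda u,v,z:onplane(w,u/1.5,v/1.5,z)
L=[P(373,66,.06),P(366,340,.06)];Rr=[P(477,68,.06),P(465,250,.06)]
ang=lambda a,b:np.degrees(np.arctan2(*(a-b)[[1,0]]))
print("plate",L,Rr,ang(*L),ang(*Rr),np.linalg.norm(L[0]-Rr[0]),np.linalg.norm(L[0]-L[1]))
B=[P(340,277,.121),P(340,362,.121)];H=[P(456,275,.105),P(452,360,.105)]
print("bar",B,ang(*B),(B[0]+B[1])/2);print("hinge",H,ang(*H),(H[0]+H[1])/2)
hy=np.mean([ang(*L),ang(*B)]);print(hy)
# clip from hinge and bar and plate
for a in(78,79,80):
    y=np.array([np.cos(np.radians(a)),np.sin(np.radians(a))]);x=np.array([y[1],-y[0]])
    print(a,"from bar",((B[0]+B[1])/2)[:2]+x*.0586+y*.12,"from hinge",((H[0]+H[1])/2)[:2]-x*.03+y*.12, "plate mid-top",((L[0]+Rr[0])/2)[:2])
```

```text
plate [array([0.61957895, 0.18588067, 0.06      ]), array([ 0.567947  , -0.03397412,  0.06      ])] [array([0.69693807, 0.16907156, 0.06      ]), array([0.66720069, 0.03048639, 0.06      ])] 76.78382765070018 77.88921468669992 0.07916425667559783 0.22583620171824126
bar [array([0.56671548, 0.04427211, 0.121     ]), array([ 0.55142614, -0.02276894,  0.121     ])] 77.15287700130969 [0.55907081 0.01075159 0.121     ]
hinge [array([0.65196809, 0.02411463, 0.105     ]), array([ 0.63808345, -0.04622699,  0.105     ])] 78.83400293198632 [ 0.64502577 -0.01105618  0.105     ]
76.96835232600493
78 from bar [0.64133966 0.11594567] from hinge [0.64063075 0.11255888] plate mid-top [0.65825851 0.17747612]
79 from bar [0.63949124 0.11736544] from hinge [0.63847404 0.11246335] plate mid-top [0.65825851 0.17747612]
80 from bar [0.63761833 0.11875273] from hinge [0.63631932 0.1123302 ] plate mid-top [0.65825851 0.17747612]
```

Request:
{"name": "drive_tool", "arguments": {
  "commands": [
    {"delta_pos":[-0.028,-0.015,0.0],"rotation":[0,0,0.022]},
    {"delta_pos":[-0.0275,-0.015,0.03],"rotation":[0,0,0]},
    {"delta_pos":[0,0,0.04],"rotation":[0,0,0]},
    {"delta_pos":[0,0,0.04],"rotation":[0,0,0]},
    {"delta_pos":[0,0,0.04],"rotation":[0,0,0]},
    {"delta_pos":[0,0,0],"rotation":[0,0,0]}
  ]
}}

```text
time_s: 3.5
ee_pos: [0.5557, 0.0087, 0.1723]
ee_rot: [-179.3, 0.0, 77.5]
force: [-1.3, -0.7, 0.1]
grip_width: 0.599
grasp_force: 0.0
```

Run:
```python
from h import *
import pickle
w=shot("wrist","w2.png",sc=1.5);pickle.dump(w,open("w2.pkl","wb"));s=get_state();print(s["time_s"],s["ee_pos"],s["ee_rot"])
```

```text
3.55 [0.55810512 0.0083611  0.17524596] [-1.79624357e+02  1.26558261e-02  7.75019327e+01]
```

View pics/w2.png

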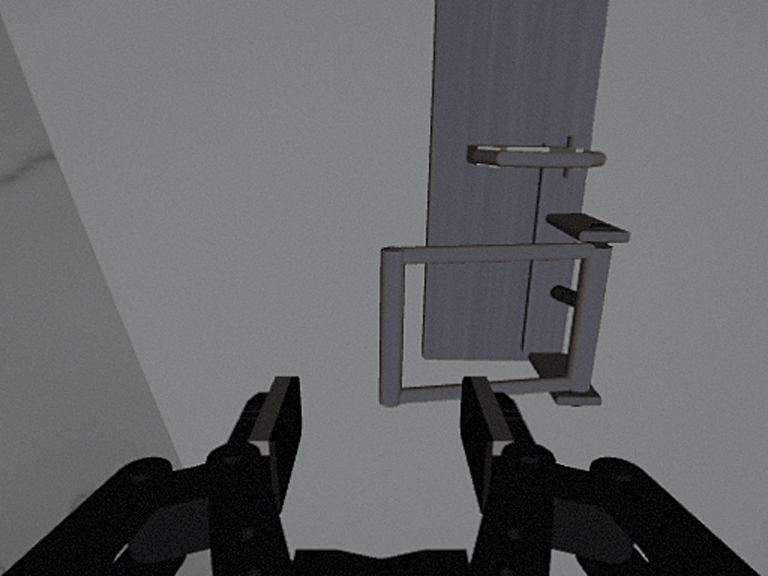

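The bar is at column 391, rows 250–402, and the fingers are centred at about column 381.

Run:
```python
from h import *
import pickle
w=pickle.load(open("w2.pkl","rb"))
P=lambda u,v,z:onplane(w,u/1.5,v/1.5,z)
B=[P(392,250,.121),P(390,403,.121)];H=[P(596,248,.105),P(580,388,.105)]
print(B,(B[0]+B[1])/2,H,(H[0]+H[1])/2)
L=[P(436,0,.06),P(423,356,.06)]
for a in(B,H,L): q=a[0]-a[1];print(np.degrees(np.arctan2(q[1],q[0])),np.linalg.norm(q))
print("tcp proj",proj(w,[.5581,.0084,.121])*1.5)
```

```text
[array([0.56672549, 0.04449441, 0.121     ]), array([ 0.55126989, -0.0234853 ,  0.121     ])] [0.55899769 0.01050456 0.121     ] [array([0.6527145 , 0.02294155, 0.105     ]), array([ 0.63971439, -0.04398076,  0.105     ])] [ 0.64621444 -0.01051961  0.105     ]
77.19119099301234 0.0697145306024612
79.0068243533362 0.06817330137382024
77.08305880377696 0.17815774616884264
tcp proj [389.92756839 335.49739625]
```

Request:
{"name": "drive_tool", "arguments": {
  "commands": [
    {"delta_pos":[0.002,0.0005,0.025],"rotation":[0,0,0]},
    {"delta_pos":[0,0,0.025],"rotation":[0,0,0]},
    {"delta_pos":[0,0,0.022],"rotation":[0,0,0]},
    {"delta_pos":[0,0,0],"rotation":[0,0,0]}
  ]
}}

```text
time_s: 3.95
ee_pos: [0.5609, 0.01, 0.1052]
ee_rot: [-179.9, 0.0, 77.5]
force: [-0.8, 0.1, -0.4]
grip_width: 0.599
grasp_force: 0.0
```

Request:
{"name": "drive_tool", "arguments": {
  "commands": [
    {"delta_pos":[0,0,0],"rotation":[0,0,0]},
    {"delta_pos":[0,0,0],"rotation":[0,0,0]},
    {"delta_pos":[0,0,0],"rotation":[0,0,0]},
    {"delta_pos":[0,0,0],"rotation":[0,0,0]},
    {"delta_pos":[0,0,0],"rotation":[0,0,0]},
    {"delta_pos":[0,0,0],"rotation":[0,0,0]}
  ],
  "jaw": 1,
  "squeeze": 35
}}

```text
time_s: 4.55
ee_pos: [0.5601, 0.0103, 0.1071]
ee_rot: [-179.9, -0.0, 77.4]
force: [-3.0, 1.5, 6.8]
grip_width: 0.099
grasp_force: 34.1
```

Request:
{"name": "drive_tool", "arguments": {
  "commands": [
    {"delta_pos":[0,0.0018,-0.0076],"rotation":[0,0,0]},
    {"delta_pos":[0,0.0023,-0.0076],"rotation":[0,0,0]},
    {"delta_pos":[0,0.003,-0.0071],"rotation":[0,0,0]},
    {"delta_pos":[0,0.0036,-0.0071],"rotation":[0,0,0]},
    {"delta_pos":[0,0.0043,-0.0066],"rotation":[0,0,0]},
    {"delta_pos":[0,0.0048,-0.0063],"rotation":[0,0,0]},
    {"delta_pos":[0,0.0053,-0.0058],"rotation":[0,0,0]},
    {"delta_pos":[0,0.0058,-0.0053],"rotation":[0,0,0]}
  ]
}}

```text
time_s: 5.35
ee_pos: [0.5862, 0.0043, 0.1597]
ee_rot: [-179.3, 0.0, 77.4]
force: [-13.0, 1.9, 9.5]
grip_width: 0.1
grasp_force: 34.4
```

Request:
{"name": "drive_tool", "arguments": {
  "commands": [
    {"delta_pos":[0,0.0062,-0.0048],"rotation":[0,0,0]},
    {"delta_pos":[0,0.0067,-0.0042],"rotation":[0,0,0]},
    {"delta_pos":[0,0.0061,-0.0032],"rotation":[0,0,0]},
    {"delta_pos":[0,0.0061,-0.0026],"rotation":[0,0,0]},
    {"delta_pos":[0,0.0015,-0.0006],"rotation":[0,0,0]},
    {"delta_pos":[0,0,0],"rotation":[0,0,0]}
  ]
}}

```text
time_s: 5.95
ee_pos: [0.6168, -0.0028, 0.1774]
ee_rot: [180.0, 0.0, 77.4]
force: [-7.6, 0.0, 9.0]
grip_width: 0.101
grasp_force: 35.9
```

Request:
{"name": "drive_tool", "arguments": {
  "commands": [
    {"delta_pos":[0,0,0],"rotation":[0,0,0]},
    {"delta_pos":[0,0,0],"rotation":[0,0,0]},
    {"delta_pos":[0,0,0],"rotation":[0,0,0]},
    {"delta_pos":[0,0,0],"rotation":[0,0,0]}
  ],
  "jaw": -0.2
}}

```text
time_s: 6.35
ee_pos: [0.6178, -0.0028, 0.1743]
ee_rot: [179.9, 0.0, 77.4]
force: [-0.4, -1.1, -0.3]
grip_width: 0.603
grasp_force: 0.0
```

Request:
{"name": "drive_tool", "arguments": {
  "commands": [
    {"delta_pos":[0,0,-0.03],"rotation":[0,0,0]},
    {"delta_pos":[0,0,-0.04],"rotation":[0,0,0]},
    {"delta_pos":[0,0,-0.04],"rotation":[0,0,0]},
    {"delta_pos":[0,0,-0.03],"rotation":[0,0,0]},
    {"delta_pos":[0,0,0],"rotation":[0,0,0]}
  ]
}}

```text
time_s: 6.85
ee_pos: [0.6202, -0.0031, 0.3198]
ee_rot: [179.3, -0.0, 77.4]
force: [-0.3, -0.0, -0.0]
grip_width: 0.598
grasp_force: 0.0
```

Request:
{"name": "drive_tool", "arguments": {
  "commands": [
    {"delta_pos":[-0.036,-0.0107,0],"rotation":[0,0,0]},
    {"delta_pos":[-0.036,-0.0107,0],"rotation":[0,0,0]},
    {"delta_pos":[-0.036,-0.0107,0],"rotation":[0,0,0]},
    {"delta_pos":[-0.036,-0.0107,0],"rotation":[0,0,0]},
    {"delta_pos":[-0.036,-0.0107,0],"rotation":[0,0,0]},
    {"delta_pos":[-0.036,-0.0107,0],"rotation":[0,0,0]}
  ]
}}

```text
time_s: 7.45
ee_pos: [0.5061, -0.2004, 0.3131]
ee_rot: [-179.9, -0.0, 77.4]
force: [0.7, -0.2, 0.4]
grip_width: 0.602
grasp_force: 0.0
```

Request:
{"name": "drive_tool", "arguments": {
  "commands": [
    {"delta_pos":[0,0,0.01],"rotation":[0,0,0.143]},
    {"delta_pos":[0,0,0.01],"rotation":[0,0,0.143]},
    {"delta_pos":[0,0,0.01],"rotation":[0,0,0.143]},
    {"delta_pos":[0,0,0.01],"rotation":[0,0,0.143]},
    {"delta_pos":[0,0,0.01],"rotation":[0,0,0.143]},
    {"delta_pos":[0,0,0.01],"rotation":[0,0,0.143]},
    {"delta_pos":[0,0,0.01],"rotation":[0,0,0.143]},
    {"delta_pos":[0,0,0],"rotation":[0,0,0.143]}
  ]
}}

```text
time_s: 8.25
ee_pos: [0.506, -0.1986, 0.2416]
ee_rot: [-179.8, 0.2, 11.5]
force: [0.6, 0.4, 0.2]
grip_width: 0.6
grasp_force: 0.0
```

Request:
{"name": "drive_tool", "arguments": {
  "commands": [
    {"delta_pos":[0,0,0],"rotation":[0,0,0.143]},
    {"delta_pos":[0,0,0],"rotation":[0,0,0.143]},
    {"delta_pos":[0,0,0],"rotation":[0,0,0.143]},
    {"delta_pos":[0,0,0],"rotation":[0,0,0.143]},
    {"delta_pos":[0,0,0],"rotation":[0,0,0]},
    {"delta_pos":[0,0,0],"rotation":[0,0,0]}
  ]
}}

```text
time_s: 8.85
ee_pos: [0.507, -0.1992, 0.2434]
ee_rot: [-180.0, 0.1, -20.8]
force: [1.0, -0.0, -0.8]
grip_width: 0.603
grasp_force: 0.0
```

```bash
cat > br.py <<'E'
from h import *
def brush(w,z=.0575,lo=150):
    hsv=cv2.cvtColor(w["image"],cv2.COLOR_RGB2HSV)
    m=((hsv[...,0]<20)&(hsv[...,1]>150)&(hsv[...,2]>60)).astype(np.uint8)
    n,l,s,c=cv2.connectedComponentsWithStats(m)
    out=[]
    for i in range(1,n):
        if s[i,4]>lo:
            pts=np.argwhere(l==i)[:,::-1]
            W=np.array([onplane(w,*p,z)[:2] for p in pts]).astype(np.float32)
            out.append((s[i].tolist(),cv2.minAreaRect(W*1000),cv2.boxPoints(cv2.minAreaRect(W*1000)).round(1).tolist()))
    return out
E
python3 - <<'E'
from br import *
import pickle
w=shot("wrist","w3.png",sc=1.5);pickle.dump(w,open("w3.pkl","wb"));s=get_state();print(s["time_s"],s["ee_pos"],s["ee_rot"])
for b in brush(w):print(b)
E
```

```text
8.9 [ 0.50707049 -0.19928852  0.24358981] [-1.79990472e+02  4.47542427e-02 -2.07819761e+01]
([247, 37, 16, 199, 2289], ((531.4794921875, -208.91357421875), (15.269062995910645, 196.97023010253906), 68.91182708740234), [[436.79998779296875, -180.60000610351562], [620.5999755859375, -251.5], [626.0999755859375, -237.1999969482422], [442.29998779296875, -166.39999389648438]])
([366, 367, 19, 17, 229], ((194.92555236816406, -250.5329132080078), (20.08389663696289, 27.714778900146484), 62.3761100769043), [[178.0, -253.0], [202.5, -265.8999938964844], [211.89999389648438, -248.10000610351562], [187.3000030517578, -235.1999969482422]])
```

View pics/w3.png

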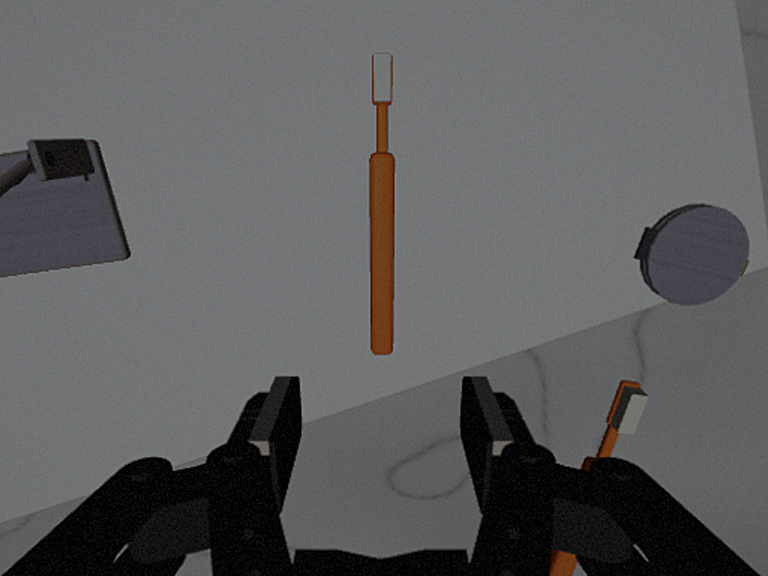

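The wrist view shows the brush along column 382: tail at row 354, handle end at row 152, bristles up at row 78. It lies straight below the tool.

Request:
{"name": "drive_tool", "arguments": {
  "commands": [
    {"delta_pos":[0,0,0.04],"rotation":[0,0,0.005]},
    {"delta_pos":[0,0,0.04],"rotation":[0,0,0]},
    {"delta_pos":[0,0,0.04],"rotation":[0,0,0]},
    {"delta_pos":[0,0,0.03],"rotation":[0,0,0]},
    {"delta_pos":[0,0,0.02],"rotation":[0,0,0]},
    {"delta_pos":[0,0,0.012],"rotation":[0,0,0]},
    {"delta_pos":[0,0,0],"rotation":[0,0,0]},
    {"delta_pos":[0,0,0],"rotation":[0,0,0]}
  ]
}}

```text
time_s: 9.7
ee_pos: [0.5078, -0.1997, 0.0626]
ee_rot: [180.0, -0.1, -21.2]
force: [-1.1, 0.2, 0.6]
grip_width: 0.599
grasp_force: 0.0
```

Request:
{"name": "drive_tool", "arguments": {
  "commands": [
    {"delta_pos":[-0.001,0,0.007],"rotation":[0,0,0]},
    {"delta_pos":[0,0,0],"rotation":[0,0,0]},
    {"delta_pos":[0,0,0],"rotation":[0,0,0]}
  ]
}}

```text
time_s: 10.0
ee_pos: [0.5065, -0.1991, 0.0556]
ee_rot: [180.0, -0.0, -21.2]
force: [0.4, 1.0, 0.2]
grip_width: 0.6
grasp_force: 0.0
```

Request:
{"name": "drive_tool", "arguments": {
  "commands": [
    {"delta_pos":[0,0,0],"rotation":[0,0,0]},
    {"delta_pos":[0,0,0],"rotation":[0,0,0]},
    {"delta_pos":[0,0,0],"rotation":[0,0,0]},
    {"delta_pos":[0,0,0],"rotation":[0,0,0]},
    {"delta_pos":[0,0,0],"rotation":[0,0,0]},
    {"delta_pos":[0,0,0],"rotation":[0,0,0]}
  ],
  "jaw": 1,
  "squeeze": 25
}}

```text
time_s: 10.6
ee_pos: [0.5066, -0.1991, 0.0555]
ee_rot: [180.0, -0.0, -21.2]
force: [-0.2, 1.2, 5.1]
grip_width: 0.18
grasp_force: 26.8
```

Run:
```python
from br import *
s=get_state();print(s["time_s"],s["ee_pos"],s["ee_rot"],s["force"],s["grip_width"],s["grasp_force"])
```

```text
10.6 [ 0.50655561 -0.19913949  0.05548503] [ 1.79993674e+02 -4.04456849e-02 -2.12101101e+01] [-0.24021364  1.24320043  5.05825893] 0.17956363398745612 26.80100440979004
```

Request:
{"name": "drive_tool", "arguments": {
  "commands": [
    {"delta_pos":[0,0,-0.01],"rotation":[0,0,0]},
    {"delta_pos":[0,0,-0.03],"rotation":[0,0,0]},
    {"delta_pos":[0,0,-0.04],"rotation":[0,0,0]},
    {"delta_pos":[0,0,-0.04],"rotation":[0,0,0]},
    {"delta_pos":[0,0,-0.04],"rotation":[0,0,0]},
    {"delta_pos":[0,0,-0.035],"rotation":[0,0,0]},
    {"delta_pos":[0,0,-0.02],"rotation":[0,0,0]},
    {"delta_pos":[0,0,0],"rotation":[0,0,0]}
  ]
}}

```text
time_s: 11.4
ee_pos: [0.5078, -0.1999, 0.2737]
ee_rot: [179.9, -0.4, -21.2]
force: [0.3, 0.3, -0.7]
grip_width: 0.174
grasp_force: 26.2
```

Request:
{"name": "drive_tool", "arguments": {
  "commands": [
    {"delta_pos":[0,0,0],"rotation":[0,0,-0.143]},
    {"delta_pos":[0,0,0],"rotation":[0,0,-0.143]},
    {"delta_pos":[0,0,0],"rotation":[0,0,-0.143]},
    {"delta_pos":[0,0,0],"rotation":[0,0,-0.143]},
    {"delta_pos":[0,0,0],"rotation":[0,0,-0.143]},
    {"delta_pos":[0,0,0],"rotation":[0,0,-0.143]},
    {"delta_pos":[0,0,0],"rotation":[0,0,-0.143]},
    {"delta_pos":[0,0,0],"rotation":[0,0,-0.143]}
  ]
}}

```text
time_s: 12.2
ee_pos: [0.5052, -0.1983, 0.2682]
ee_rot: [-179.8, 0.0, 44.7]
force: [-0.9, 0.5, -0.6]
grip_width: 0.172
grasp_force: 26.2
```

Request:
{"name": "drive_tool", "arguments": {
  "commands": [
    {"delta_pos":[0,0,0],"rotation":[0,0,-0.143]},
    {"delta_pos":[0,0,0],"rotation":[0,0,-0.143]},
    {"delta_pos":[0,0,0],"rotation":[0,0,-0.143]},
    {"delta_pos":[0,0,0],"rotation":[0,0,-0.143]},
    {"delta_pos":[0,0,0],"rotation":[0,0,0]}
  ]
}}

```text
time_s: 12.7
ee_pos: [0.5053, -0.1984, 0.2685]
ee_rot: [-179.8, -0.1, 77.1]
force: [0.3, -0.3, -0.1]
grip_width: 0.178
grasp_force: 26.2
```

Request:
{"name": "drive_tool", "arguments": {
  "commands": [
    {"delta_pos":[0.042,0.0079,0],"rotation":[0,0,0]},
    {"delta_pos":[0.042,0.0079,0],"rotation":[0,0,0]},
    {"delta_pos":[0.042,0.0079,0],"rotation":[0,0,0]},
    {"delta_pos":[0.042,0.0079,0],"rotation":[0,0,0]},
    {"delta_pos":[0.042,0.0079,0],"rotation":[0,0,0]},
    {"delta_pos":[0.042,0.0079,0],"rotation":[0,0,0]},
    {"delta_pos":[0.042,0.0079,0],"rotation":[0,0,0]},
    {"delta_pos":[0.042,0.0079,0],"rotation":[0,0,0]}
  ]
}}

```text
time_s: 13.5
ee_pos: [0.6427, 0.1161, 0.2687]
ee_rot: [-179.9, 0.0, 76.9]
force: [0.6, -1.0, -0.1]
grip_width: 0.176
grasp_force: 26.2
```

Run:
```python
from br import *
import pickle
get_image("wrist");get_image("wrist")
w=shot("wrist","w4.png",sc=1.5);pickle.dump(w,open("w4.pkl","wb"));s=get_state();print(s["time_s"],s["ee_pos"],s["ee_rot"],s["force"],s["grip_width"],s["grasp_force"])
for b in brush(w,s["ee_pos"][2]+.002):print(b)
t=shot("top","t4.png",box=(150,90,300,170),sc=4);pickle.dump(t,open("t4.pkl","wb"))
```

```text
13.65 [0.64265046 0.11699735 0.26846404] [-1.79883663e+02  2.36297247e-02  7.71863707e+01] [-0.24569837 -1.02366628 -1.31139814] 0.18086268454444723 26.219241321086884
([234, 0, 39, 372, 9909], ((648.0610961914062, 143.73155212402344), (179.38082885742188, 16.221399307250977), 77.42774963378906), [[620.5999755859375, 58.0], [636.5, 54.400001525878906], [675.5, 229.5], [659.7000122070312, 233.0]])
```

View pics/w4.png

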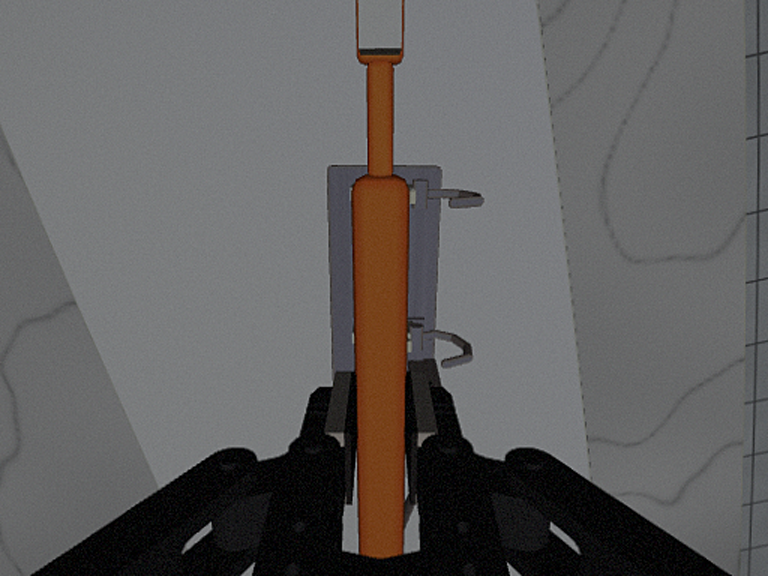

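The rings stand open on the right, at (465,195) and (460,345). The held brush has its handle end at (380,178), and the plate's far edge runs from (328,166) to (441,166).

Run:
```python
from h import *
import pickle
w=pickle.load(open("w4.pkl","rb"))
P=lambda u,v,z:onplane(w,u/1.5,v/1.5,z)
tcp=np.array([.64265,.1170,.2685])
y=np.array([np.cos(np.radians(77.4)),np.sin(np.radians(77.4))]);x=np.array([y[1],-y[0]])
for z in(.2705,.278):
  e=P(380.5,178,z);d=e[:2]-tcp[:2];print("end rel tcp: along",d@y,"lat",d@x)
A,B,C=P(328,166,.06),P(441,166,.06),P(334,370,.06); D=P(435,358,.06)
print(A,B,C,np.linalg.norm(A-B),np.degrees(np.arctan2(*(A-C)[[1,0]])),np.degrees(np.arctan2(*(B-D)[[1,0]])))
m=((A+B)/2)[:2]; print("plate far mid",m)
for yy in(.065,.066): print("clip",m-y*yy, "tcp rel", [(tcp[:2]-m+y*yy)@k for k in(x,y)])
# lateral midline at clip centre
mid=((C+D)/2)[:2];print("lat of near mid", (mid-m)@x)
```

```text
end rel tcp: along 0.07281272238221392 lat -0.0003299935706377703
end rel tcp: along 0.07342852288554244 lat -0.00032115768375249806
[0.62067123 0.18726368 0.06      ] [0.69670076 0.17001613 0.06      ] [0.58580751 0.03547291 0.06      ] 0.077961315040302 77.0645016499073 77.54388411003829
plate far mid [0.65868599 0.17863991]
clip [0.64450668 0.11520532] tcp rel [np.float64(-0.0022034670669490155), np.float64(0.0013464389232881434)]
clip [0.64428854 0.1142294 ] tcp rel [np.float64(-0.0022034670669490147), np.float64(0.0023464389232881375)]
lat of near mid -0.0002735080289957767
```

Request:
{"name": "drive_tool", "arguments": {
  "commands": [
    {"delta_pos":[-0.005,0.0013,0.02],"rotation":[0,0,0]},
    {"delta_pos":[0,0,0.04],"rotation":[0,0,0]},
    {"delta_pos":[0,0,0.04],"rotation":[0,0,0]},
    {"delta_pos":[0,0,0.03],"rotation":[0,0,0]},
    {"delta_pos":[0,0,0],"rotation":[0,0,0]},
    {"delta_pos":[0,0,0],"rotation":[0,0,0]}
  ]
}}

```text
time_s: 14.3
ee_pos: [0.6427, 0.108, 0.14]
ee_rot: [-179.9, 0.0, 77.0]
force: [1.5, 0.2, 0.1]
grip_width: 0.18
grasp_force: 26.2
```

Run:
```python
from br import *
import pickle
w=shot("wrist","w5.png",sc=1.5);pickle.dump(w,open("w5.pkl","wb"));s=get_state();print(s["time_s"],s["ee_pos"],s["ee_rot"],s["force"],s["grip_width"],s["grasp_force"])
```

```text
14.35 [0.64392155 0.10826232 0.1414323 ] [ 1.79886352e+02 -1.59357304e-02  7.70013270e+01] [ 0.21781423 -0.44735302  0.49474133] 0.17797707407453703 26.209285855293274
```

View pics/w5.png

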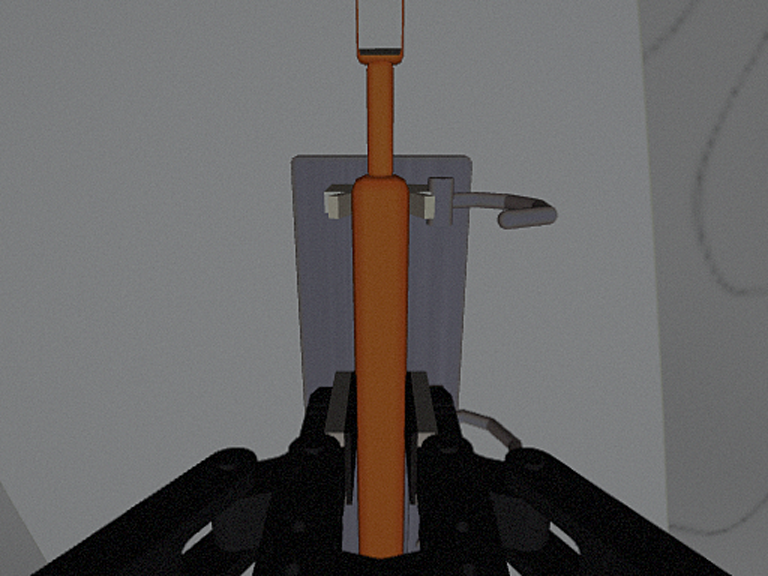

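The far saddle's cheeks span columns 325–434 (centre 379.5) around rows 186–217. The brush is at column 380.5, so it is centred sideways. I'll check the lengthwise position.

Run:
```python
from h import *
import pickle
w=pickle.load(open("w5.pkl","rb"));tcp=np.array([.6439,.10826,.1414])
P=lambda u,v,z:onplane(w,u/1.5,v/1.5,z)
y=np.array([np.cos(np.radians(77.2)),np.sin(np.radians(77.2))]);x=np.array([y[1],-y[0]])
f=lambda n,u,v,z:print(n,[round(float((P(u,v,z)[:2]-tcp[:2])@k)*1000,1) for k in(x,y)])
f("cheekL",325,193,.104);f("cheekR",434,194,.104)
f("top edge",340,186,.104);f("ring bar",478,201,.105);f("end",380.5,178,.1434);f("end",380.5,178,.151)
f("plate L",292,156,.06);f("plate R",472,156,.06)
f("cheek front-bottom",330,218,.104)
```

```text
cheekL [-21.6, 61.2]
cheekR [17.3, 60.7]
top edge [-16.2, 63.6]
ring bar [33.0, 58.3]
end [-1.7, 69.7]
end [-1.7, 70.3]
plate L [-40.3, 72.2]
plate R [38.0, 71.8]
cheek front-bottom [-20.1, 52.3]
```

Request:
{"name": "drive_tool", "arguments": {
  "commands": [
    {"delta_pos":[0.0075,0.0,0],"rotation":[0,0,0]},
    {"delta_pos":[0,0,0.008],"rotation":[0,0,0]},
    {"delta_pos":[0,0,0],"rotation":[0,0,0]},
    {"delta_pos":[0,0,0],"rotation":[0,0,0]},
    {"delta_pos":[0,0,0],"rotation":[0,0,0]}
  ]
}}

```text
time_s: 14.85
ee_pos: [0.6448, 0.1166, 0.1323]
ee_rot: [180.0, -0.0, 77.1]
force: [0.1, -0.5, -0.5]
grip_width: 0.178
grasp_force: 26.2
```

Run:
```python
from br import *
import pickle
s=get_state();w=shot("wrist","w6.png",box=(180,80,400,300),sc=2.7);pickle.dump(w,open("w6.pkl","wb"));print(s["time_s"],s["ee_pos"],s["ee_rot"],s["force"])
c=-np.array(w["R"]).T@w["t"];print(c-s["ee_pos"])
w5=pickle.load(open("w5.pkl","rb"));print(-np.array(w5["R"]).T@w5["t"]-[.64392,.10826,.14143])
```

```text
14.85 [0.64475478 0.11662898 0.13232372] [ 1.79983922e+02 -9.00975517e-04  7.71132477e+01] [ 0.12005313 -0.50857642 -0.5121353 ]
[0.01734046 0.08013532 0.1428117 ]
[0.01659504 0.07979702 0.14135788]
```

View pics/w6.png

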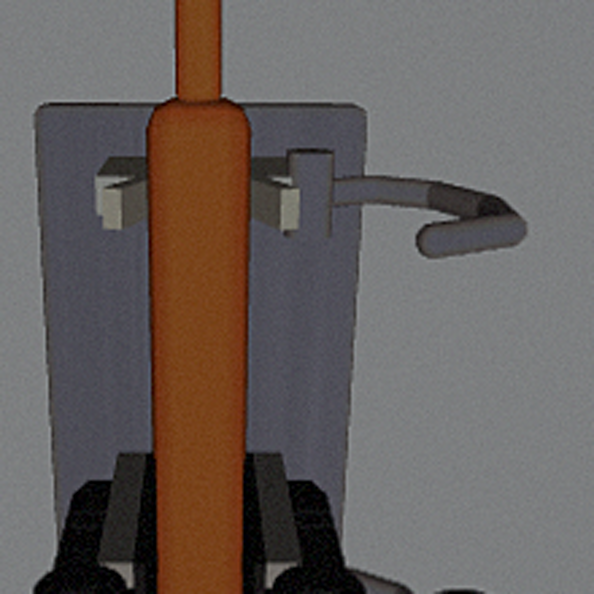

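Run:
```python
from h import *
import pickle
w=pickle.load(open("w6.pkl","rb"));tcp=np.array([.64475,.11663,.1323])
P=lambda u,v,z:onplane(w,180+u/2.7,80+v/2.7,z)
y=np.array([np.cos(np.radians(77.2)),np.sin(np.radians(77.2))]);x=np.array([y[1],-y[0]])
f=lambda n,u,v,z:print(n,[round(float((P(u,v,z)[:2]-tcp[:2])@k)*1000,1) for k in(x,y)])
f("cheekL back",97,180,.104);f("cheekL front",105,229,.104);f("cheekR back",298,188,.104);f("R front",297,233,.104)
f("inner front L",122,228,.104);f("inner R",280,231,.104)
f("end",198,101,.134);f("end",198,98,.1418)
f("plate L",36,105,.06);f("plate R",366,105,.06)
f("brush L",150,200,.139);f("brush R",248,200,.139)
f("brush L",155,450,.139);f("brush R",245,450,.139)
```

```text
cheekL back [-20.5, 53.4]
cheekL front [-19.3, 43.7]
cheekR back [18.3, 51.7]
R front [18.4, 42.8]
inner front L [-15.9, 43.9]
inner R [15.1, 43.2]
end [-1.0, 70.6]
end [-1.0, 71.7]
plate L [-39.3, 63.8]
plate R [38.7, 63.7]
brush L [-8.4, 56.1]
brush R [6.7, 56.1]
brush L [-8.4, 13.3]
brush R [6.9, 13.3]
```

The far saddle's top spans about (105,185) to (105,229) in the crop, and the brush is laterally centred to within 1 mm. It needs to shift about 2.7 mm towards the lever, then go down.

Request:
{"name": "drive_tool", "arguments": {
  "commands": [
    {"delta_pos":[-0.0027,0,0.01],"rotation":[0,0,0]},
    {"delta_pos":[0,0,0.01],"rotation":[0,0,0]},
    {"delta_pos":[0,0,0.008],"rotation":[0,0,0]},
    {"delta_pos":[0,0,0.006],"rotation":[0,0,0]},
    {"delta_pos":[0,0,0],"rotation":[0,0,0]},
    {"delta_pos":[0,0,0],"rotation":[0,0,0]}
  ]
}}

```text
time_s: 15.5
ee_pos: [0.6441, 0.1139, 0.0977]
ee_rot: [-180.0, 0.0, 77.1]
force: [-0.2, -0.2, 0.1]
grip_width: 0.176
grasp_force: 26.2
```

Request:
{"name": "drive_tool", "arguments": {
  "commands": [
    {"delta_pos":[0,0,0.001],"rotation":[0,0,0]},
    {"delta_pos":[0,0,0.001],"rotation":[0,0,0]},
    {"delta_pos":[0,0,0],"rotation":[0,0,0]},
    {"delta_pos":[0,0,0],"rotation":[0,0,0]}
  ]
}}

```text
time_s: 15.9
ee_pos: [0.6442, 0.114, 0.0963]
ee_rot: [180.0, -0.0, 77.1]
force: [0.6, -0.3, -0.3]
grip_width: 0.178
grasp_force: 26.2
```

Request:
{"name": "drive_tool", "arguments": {
  "commands": [
    {"delta_pos":[0,0,0.001],"rotation":[0,0,0]},
    {"delta_pos":[0,0,0.001],"rotation":[0,0,0]},
    {"delta_pos":[0,0,0],"rotation":[0,0,0]},
    {"delta_pos":[0,0,0],"rotation":[0,0,0]}
  ]
}}

```text
time_s: 16.3
ee_pos: [0.6444, 0.1139, 0.0955]
ee_rot: [179.9, -0.0, 77.1]
force: [-1.6, -0.5, 5.4]
grip_width: 0.18
grasp_force: 27.0
```

Request:
{"name": "drive_tool", "arguments": {
  "commands": [
    {"delta_pos":[0,0,0],"rotation":[0,0,0]},
    {"delta_pos":[0,0,0],"rotation":[0,0,0]},
    {"delta_pos":[0,0,0],"rotation":[0,0,0]},
    {"delta_pos":[0,0,0],"rotation":[0,0,0]}
  ],
  "jaw": 0.1
}}

```text
time_s: 16.7
ee_pos: [0.644, 0.1139, 0.0938]
ee_rot: [-180.0, 0.0, 77.1]
force: [0.7, 0.4, 0.4]
grip_width: 0.448
grasp_force: 0.0
```

Request:
{"name": "drive_tool", "arguments": {
  "commands": [
    {"delta_pos":[0,0,-0.01],"rotation":[0,0,0]},
    {"delta_pos":[0,0,-0.03],"rotation":[0,0,0]},
    {"delta_pos":[0,0,-0.04],"rotation":[0,0,0]},
    {"delta_pos":[0,0,-0.04],"rotation":[0,0,0]},
    {"delta_pos":[0,0,-0.04],"rotation":[0,0,0]},
    {"delta_pos":[0,0,-0.04],"rotation":[0,0,0]},
    {"delta_pos":[0,0,0],"rotation":[0,0,0]},
    {"delta_pos":[0,0,0],"rotation":[0,0,0]}
  ]
}}

```text
time_s: 17.5
ee_pos: [0.6445, 0.114, 0.2962]
ee_rot: [179.8, -0.0, 77.1]
force: [-0.3, 0.2, -0.0]
grip_width: 0.446
grasp_force: 0.0
```

Run:
```python
from br import *
import pickle
s=get_state();w=shot("wrist","w7.png",sc=1.5);pickle.dump(w,open("w7.pkl","wb"));print(s["time_s"],s["ee_pos"],s["ee_rot"],s["force"])
for b in brush(w,.0975):print(b)
```

```text
17.5 [0.64454161 0.11399223 0.29622746] [ 1.79798103e+02 -4.69703107e-02  7.71145020e+01] [-0.33617429  0.20304742 -0.02562786]
([245, 39, 16, 192, 2159], ((649.6839599609375, 142.51962280273438), (196.59017944335938, 15.583878517150879), 77.24858856201172), [[620.4000244140625, 48.400001525878906], [635.5999755859375, 44.900001525878906], [679.0, 236.6999969482422], [663.7999877929688, 240.10000610351562]])
```

View pics/w7.png

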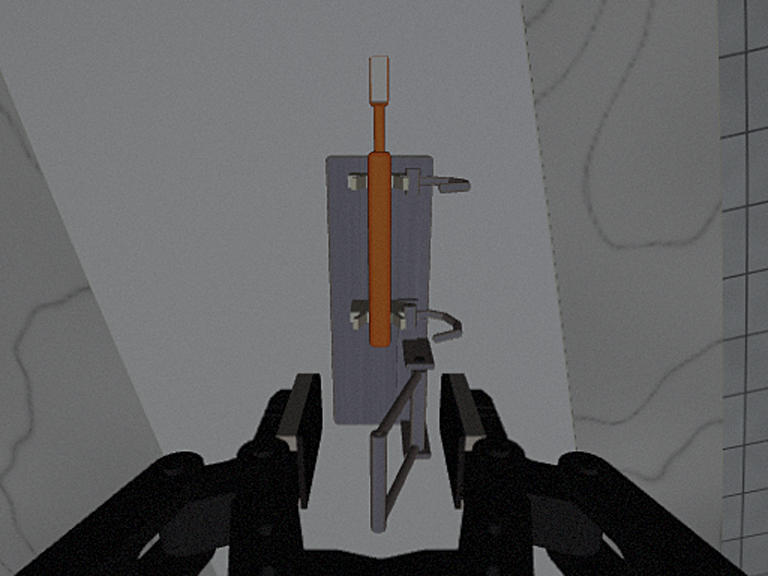

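The handle lies centred in both saddles: the ends are at rows 152 and 346, the saddles at 182 and 317. Bristles are up, and the open lever bar is at column 378, rows 433–530. Now I'll close the lever.

Request:
{"name": "drive_tool", "arguments": {
  "commands": [
    {"delta_pos":[-0.04,0,0],"rotation":[0,0,0]},
    {"delta_pos":[-0.04,0,0],"rotation":[0,0,0]},
    {"delta_pos":[-0.04,-0.001,0],"rotation":[0,0,0]},
    {"delta_pos":[0,0,0.04],"rotation":[0,0,0]},
    {"delta_pos":[0,0,0.04],"rotation":[0,0,0]},
    {"delta_pos":[0,0,0.039],"rotation":[0,0,0]},
    {"delta_pos":[0,0,0],"rotation":[0,0,0]},
    {"delta_pos":[0,0,0],"rotation":[0,0,0]}
  ],
  "jaw": -0.2
}}

```text
time_s: 18.35
ee_pos: [0.6155, -0.0026, 0.1738]
ee_rot: [-179.8, 0.0, 77.1]
force: [-0.1, 0.2, 1.2]
grip_width: 0.599
grasp_force: 0.0
```

Request:
{"name": "drive_tool", "arguments": {
  "commands": [
    {"delta_pos":[0,0,0],"rotation":[0,0,0]},
    {"delta_pos":[0,0,0],"rotation":[0,0,0]},
    {"delta_pos":[0,0,0],"rotation":[0,0,0]},
    {"delta_pos":[0,0,0],"rotation":[0,0,0]},
    {"delta_pos":[0,0,0],"rotation":[0,0,0]},
    {"delta_pos":[0,0,0],"rotation":[0,0,0]}
  ],
  "jaw": 1,
  "squeeze": 35
}}

```text
time_s: 18.95
ee_pos: [0.6167, -0.0027, 0.1771]
ee_rot: [179.9, -0.0, 77.1]
force: [-2.2, 1.0, 7.5]
grip_width: 0.101
grasp_force: 34.2
```

Gripped; now the same arc in reverse.

Request:
{"name": "drive_tool", "arguments": {
  "commands": [
    {"delta_pos":[0,-0.0015,0.0006],"rotation":[0,0,0]},
    {"delta_pos":[0,-0.0061,0.0026],"rotation":[0,0,0]},
    {"delta_pos":[0,-0.0061,0.0032],"rotation":[0,0,0]},
    {"delta_pos":[0,-0.0067,0.0042],"rotation":[0,0,0]},
    {"delta_pos":[0,-0.0062,0.0048],"rotation":[0,0,0]},
    {"delta_pos":[0,-0.0058,0.0053],"rotation":[0,0,0]},
    {"delta_pos":[0,-0.0053,0.0058],"rotation":[0,0,0]}
  ]
}}

```text
time_s: 19.65
ee_pos: [0.5816, 0.0055, 0.151]
ee_rot: [179.6, -0.0, 77.1]
force: [-0.5, 1.0, 6.7]
grip_width: 0.102
grasp_force: 35.8
```

Request:
{"name": "drive_tool", "arguments": {
  "commands": [
    {"delta_pos":[0,-0.0048,0.0063],"rotation":[0,0,0]},
    {"delta_pos":[0,-0.0043,0.0066],"rotation":[0,0,0]},
    {"delta_pos":[0,-0.0036,0.0071],"rotation":[0,0,0]},
    {"delta_pos":[0,-0.003,0.0071],"rotation":[0,0,0]},
    {"delta_pos":[0,-0.0023,0.0076],"rotation":[0,0,0]},
    {"delta_pos":[0,-0.0018,0.0076],"rotation":[0,0,0]},
    {"delta_pos":[0,0,0],"rotation":[0,0,0]},
    {"delta_pos":[0,0,0],"rotation":[0,0,0]}
  ]
}}

```text
time_s: 20.45
ee_pos: [0.56, 0.0102, 0.1054]
ee_rot: [-179.9, -0.0, 77.1]
force: [3.1, 3.0, -3.1]
grip_width: 0.1
grasp_force: 35.9
```

Request:
{"name": "drive_tool", "arguments": {
  "commands": [
    {"delta_pos":[0,0,0],"rotation":[0,0,0]},
    {"delta_pos":[0,0,0],"rotation":[0,0,0]},
    {"delta_pos":[0,0,0],"rotation":[0,0,0]},
    {"delta_pos":[0,0,0],"rotation":[0,0,0]}
  ],
  "jaw": -0.2
}}

```text
time_s: 20.85
ee_pos: [0.5602, 0.0098, 0.1065]
ee_rot: [-180.0, 0.0, 77.1]
force: [-0.2, -0.4, 0.9]
grip_width: 0.599
grasp_force: 0.0
```

Request:
{"name": "drive_tool", "arguments": {
  "commands": [
    {"delta_pos":[0,0,-0.02],"rotation":[0,0,0]},
    {"delta_pos":[0,0,-0.04],"rotation":[0,0,0]},
    {"delta_pos":[0,0,-0.04],"rotation":[0,0,0]},
    {"delta_pos":[0,0,-0.04],"rotation":[0,0,0]},
    {"delta_pos":[0,0,-0.04],"rotation":[0,0,0]},
    {"delta_pos":[0.03,0.02,-0.02],"rotation":[0,0,0]},
    {"delta_pos":[0,0,0],"rotation":[0,0,0]},
    {"delta_pos":[0,0,0],"rotation":[0,0,0]}
  ]
}}

```text
time_s: 21.65
ee_pos: [0.5863, 0.035, 0.3066]
ee_rot: [180.0, 0.0, 77.2]
force: [-0.0, -0.6, -0.4]
grip_width: 0.606
grasp_force: 0.0
```

Run:
```python
from br import *
import pickle
w=shot("wrist","w8.png",sc=1.5);s=get_state();print(s["time_s"],s["ee_pos"],s["force"])
for b in brush(w,.0975,60):print(b)
for th in(.175,.2,.3):
  y=np.array([.2215,.975]);x=np.array([.975,-.2215]);c=np.array([.6444,.1145])+x*(.03-.09*np.cos(th))-y*.12
  print(th,proj(w,[*(c),.105+.09*np.sin(th)])*1.5)
```

```text
21.7 [0.58529087 0.0347826  0.30546291] [ 0.60162659 -0.18679274 -0.12614485]
([287, 0, 17, 18, 264], ((658.1383666992188, 177.7101287841797), (14.578596115112305, 15.182340621948242), 77.35749816894531), [[649.0999755859375, 172.3000030517578], [664.0, 168.89999389648438], [667.0999755859375, 183.1999969482422], [652.2999877929688, 186.5]])
([284, 25, 19, 105, 1594], ((644.0333862304688, 115.40015411376953), (99.25044250488281, 15.501322746276855), 77.18964385986328), [[625.5, 68.69999694824219], [640.5999755859375, 65.30000305175781], [662.5999755859375, 162.10000610351562], [647.5, 165.5]])
([284, 135, 15, 14, 183], ((630.3458862304688, 54.098114013671875), (13.828315734863281, 15.018773078918457), 77.19947814941406), [[621.5, 49.0], [636.0999755859375, 45.70000076293945], [639.2000122070312, 59.20000076293945], [624.5999755859375, 62.5]])
([0, 356, 24, 16, 214], ((193.53453063964844, -162.13995361328125), (21.199655532836914, 31.93441390991211), 58.952545166015625), [[174.39999389648438, -163.0], [201.6999969482422, -179.5], [212.6999969482422, -161.3000030517578], [185.3000030517578, -144.8000030517578]])
0.175 [354.03950477 300.15989617]
0.2 [354.48010511 301.17836099]
0.3 [357.1104666  305.31739716]
```

View pics/w8.png

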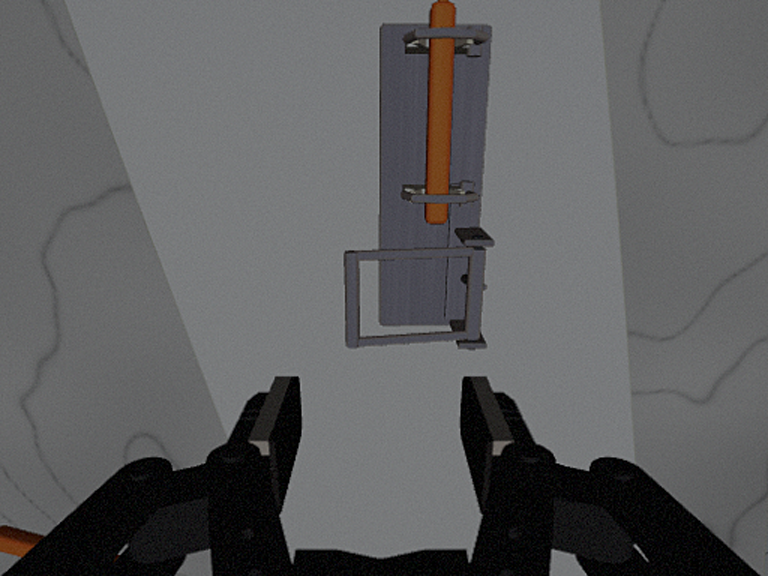

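The rings now arch over the handle at (445,33) and (440,197). The lever bar is at (352,299), matching the predicted fully-down position (354,300).

```bash
python3 -c "
from workcell import *
print(hand_in())"
```

```text
the job is handed in; nothing more can be done
None
```

The toothbrush is in the holder: handle centred in both saddles, bristles up, head away from the lever, rings closed over it and the lever fully down. The job was handed in at about 22 s.

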